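Press up the foot of a mask stand in the gluing jig

TASK

Press up the foot of a mask stand: its bottom board already lies in the gluing jig and every joint face carries its adhesive film. Between the jig's guides lay the window board on it, then the steel ballast bar into the window so that it lies on the bottom board, then the dark top board squarely over both; on that set the beech press block, centred and lengthwise, and last stand the steel weight upright in the middle of the block without dropping it. Every piece lies flat on the one below, and the glue bottle, the paste pot and the roller stay where they are.

Things in the scene. Friction and masses are not known exactly. Their poses are not given: they have to be found in the camera images.
- jig: fixed gluing jig: grey bed 110 x 200 mm, long along y, top face 12 mm up; origin at the centre of its underside. Steel guide rods of 8 mm at x +-37, y +-50 and at x 0, y +-77 mm leave 66 x 146 mm for the boards (either way round), straight to 50 mm height, then leaning 10 mm outward up to 76 mm. Undersides in the pile: window board 24, top board 39, block 51, weight 86 mm above the bench
- bottom_board: loose pale plywood board 60 x 140 x 12 mm, long along its y, that lies in the jig from the start and stays there; origin at the centre of its underside
- window_board: loose pale plywood board 60 x 140 x 15 mm, long along its y, with a window of 40 x 90 mm right through its middle (rails 10 mm wide beside it, 25 mm at the ends); origin at the centre of its underside, in the open window; 55 g; grasp across the 60 mm
- ballast: loose bright steel bar 30 x 80 x 14 mm with rounded edges, long along its y; origin at the centre of its underside; about 260 g; grasp across the 30 mm by its upper half. It fits the window with 5 mm to spare all round and ends 1 mm below the window board's upper face; let go with its underside a little way in the window it drops the rest
- top_board: loose dark brown board 60 x 140 x 12 mm, long along its y, with a small round brass insert of 16 mm flush in the middle of its upper face; origin at the centre of its underside; 80 g; grasp across the 60 mm
- press_block: loose beech press block 50 x 120 x 35 mm, long along its y; origin at the centre of its underside; 140 g; grasp across the 50 mm
- weight: loose turned steel weight, round, 58 mm diameter up to a height of 39 mm, with a neck and on it a knob of 28 mm diameter from 45 to 59 mm height; origin at the centre of its underside; about 600 g; grasp the knob
- roller: bystander: rubber press roller with a wooden handle, 104 x 161 x 32 mm, lying on the bench behind the work; origin at the centre of its underside
- yellow_glue: bystander: small yellow glue bottle with a red cap, 57 mm wide and 122 mm tall, standing at the left of the work; origin at the centre of its underside
- paste_pot: bystander: paste pot with a red lid, 71 mm wide and 70 mm tall, standing at the right of the work; origin at the centre of its underside

How it is judged:
By the outcome, as a careful person would: the job done as asked, in the order asked, and still so for the second after the job is handed in, with the robot touching nothing.
It also fails if it takes over 122 s, if anything falls off the work surface, if the arm or the gripper's body presses on something with over 40 N, if the wrist force passes 120 N, or if a joint passes its speed limit or range.

ROBOT

A 7-joint arm with a two-finger parallel gripper is mounted at the origin on a cart in front of the work surface, level with it; the furniture and walls round the work are solid. World frame = base frame: x ahead of the robot, y to its left, z up, the work surface at z = 0. Lengths are in mm, angles in rad, forces in N, time in s.
With the tool pointing down it reaches from about 425 to 825 mm from the base axis. Payload 3.6 kg.
Tool frame: the origin (TCP) lies midway between the tips of the shut fingers; the grasp point (between the pads) lies 19 mm behind it; z points along the fingers, y is the line along which they close (so a half turn about z gives the same grasp; the last joint's range is limited). The gripper opens to 93 mm and grips with 3 to 60 N. Pads are 15 mm wide; open, the fingers measure 128 mm over their backs; the gripper's body (75 mm by 188 mm) begins 65 mm behind the grasp point.
Start: joints at [-1.226, 0.615, -0.013, 1.423, 0.008, 1.103, -0.04], TCP at [236.103, 605.569, 183.94] pointing down, gripper open.
Joint ranges: [-3.12, 3.12], [-0.3, 2.06], [-1.34, 1.32], [0.26, 2.42], [-1.36, 4.5], [0.01, 1.98], [-2.84, 2.84]. Speed limits (rad/s): [2.79, 2.79, 3.14, 3.14, 3.14, 3.14, 3.14].

INTERFACE

Orientations are given as [roll, pitch, yaw] about the fixed x, y, z axes, in that order (R = Rz(yaw) Ry(pitch) Rx(roll)).
In Python, from bench import bot gives the robot as it stands. Calls block until the motion is done:
- bot.move_ptp(position, orientation): joint-space move of the TCP to a pose.
- bot.line_to(position, max_speed=150, orientation=None): straight line of the TCP; orientation=None keeps the orientation; max_speed is the mean speed in mm/s.
- bot.move_j(angles): joint-space move.
- bot.move_gripper(opening, grip_force=None): opening from 0.0 (shut) to 1.0 (fully open); grip_force is the grip in N (None keeps the last); returns when the fingers have stopped.
- bot.sleep(seconds).
- bot.ik(position, orientation): joint angles nearest the present ones, or None.
- bot.get_obs(): the state.
- bot.snapshot(name): name is "scene" or "top" or "wrist"; returns a dict with "frame" (400x640x3 uint8, blue, green, red), "fx", "fy", "cx", "cy" (pixels), "k1" (the pictures are not rectified: a ray, as slopes to the right and down, at radius r is drawn at 1 + k1 r^2 times it, then the intrinsics apply), "camera_from_world" (4x4, takes a point from world to camera coordinates). Camera axes: x right, y down, z forward; pixel columns grow to the right and rows downward; lengths in mm; the calibration is good to about 2 mm. A picture is of the moment at which its call begins. There is no depth.
A pose or a line that the arm cannot do raises bot.IKError and nothing moves.
- bot.finish_job(): hands the job in; it is judged then, once.
The state is a dict: "t": time; "q": joint angles; "dq": joint speeds; "effort": joint torques, N m; "eef_pos": TCP position; "ee_rot": TCP orientation; "ft_force": force on the tool from outside, world axes, zero at the start; "torque": the same for the moment, N m; "gripper_width": opening from 0.0 (shut) to 1.0 (fully open); "gripper_force": force on a finger pad.
Only numpy, scipy, OpenCV 4.12 (cv2) and the standard library are available. Lean on these libraries where they do the work, as an engineer would, in place of code of your own. Each camera call takes 0.05 s, during which the arm holds its last target. There are 200 camera calls.

## Working session

There is one attempt and no reset: what is moved stays moved. The work goes in short steps, each a Python script; the robot and the scene stay as the last script left them, time stands still between calls to the robot, and variables do not carry over. Pictures are saved under pics/ and viewed, at most 14 in all, crops included, and the job is handed in when it is done.

```bash
ls; mkdir -p pics; python3 - <<'E'
from bench import bot
import cv2,numpy as np
for n in ("scene","top"):
    s=bot.snapshot(n); cv2.imwrite(f"pics/{n}0.png",s["frame"]); print(n,s["fx"],s["cx"],s["cy"],s["k1"]); print(np.round(s["camera_from_world"],3))
o=bot.get_obs(); print(o["t"],o["eef_pos"],o["ee_rot"],o["gripper_width"])
E
```

```text
pics
scene 515.1483117860294 319.6676242851883 198.48761851104922 -0.15090111545935164
[[ 6.350000e-01 -7.720000e-01 -1.800000e-02 -3.844200e+02]
 [-4.610000e-01 -3.600000e-01 -8.110000e-01  3.202990e+02]
 [ 6.200000e-01  5.240000e-01 -5.850000e-01  1.677153e+03]
 [ 0.000000e+00  0.000000e+00  0.000000e+00  1.000000e+00]]
top 418.0700076797562 312.1292751022049 197.1617888875526 -0.04837068981150936
[[-7.000000e-03 -1.000000e+00  1.000000e-03 -1.170000e+00]
 [-9.950000e-01  7.000000e-03 -9.500000e-02  5.989970e+02]
 [ 9.500000e-02 -2.000000e-03 -9.950000e-01  1.338986e+03]
 [ 0.000000e+00  0.000000e+00  0.000000e+00  1.000000e+00]]
0.1 [235.83766467 604.86287127 182.93227809] [-3.13933130e+00  3.85977937e-05  2.76992688e+00] 0.9985040798318848
```

View pics/scene0.png

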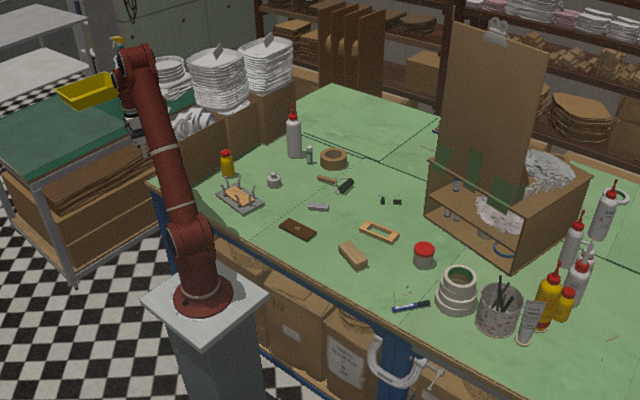

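View pics/top0.png

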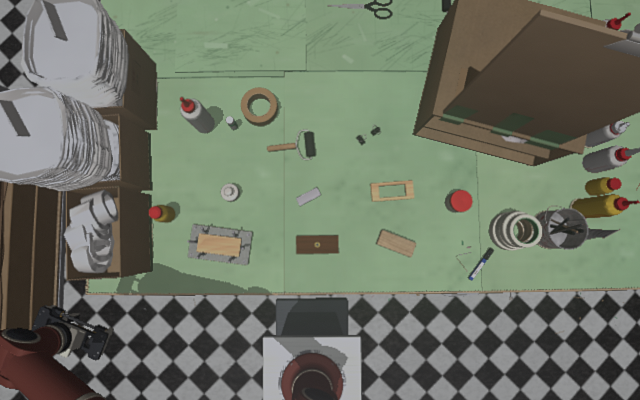

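The pictures show: jig at top-view (220,244), weight (229,191), ballast (309,195), top board (317,244), window board (392,190), block (396,242), roller (293,145), pot (460,200), glue (162,213). I'll take coarse positions from the top view, then measure with the wrist camera.

```bash
cat > h.py <<'E'
from bench import bot
import cv2,numpy as np
def snap(n,save=None):
    s=bot.snapshot(n); s["img"]=s["frame"]
    if save: cv2.imwrite(f"pics/{save}.png",s["frame"])
    return s
def ray(s,px):
    K=np.array([[s["fx"],0,s["cx"]],[0,s["fy"],s["cy"]],[0,0,1]])
    p=cv2.undistortPoints(np.array(px,float).reshape(-1,1,2),K,np.array([s["k1"],0,0,0.]))[:,0]
    T=np.array(s["camera_from_world"]); R,t=T[:3,:3],T[:3,3]
    return -R.T@t, np.c_[p,np.ones(len(p))]@R
def onz(s,px,z):
    c,d=ray(s,px); return (c+d*((z-c[2])/d[:,2])[:,None])[:,:2]
def rect(s,mask,z,near=None):
    """largest (or nearest to pixel) blob -> centre, (short,long), yaw of long side vs world y, on plane z"""
    cs=[c for c in cv2.findContours(mask.astype(np.uint8),cv2.RETR_EXTERNAL,cv2.CHAIN_APPROX_NONE)[0] if cv2.contourArea(c)>60]
    c=max(cs,key=cv2.contourArea) if near is None else min(cs,key=lambda c:-cv2.pointPolygonTest(c,near,True))
    w=onz(s,c.reshape(-1,2),z).astype(np.float32)
    b=cv2.boxPoints(cv2.minAreaRect(w)); e1,e2=b[1]-b[0],b[2]-b[1]
    l,sh=(e1,e2) if np.hypot(*e1)>np.hypot(*e2) else (e2,e1)
    yaw=(np.arctan2(-l[0],l[1])+np.pi/2)%np.pi-np.pi/2
    return b.mean(0),(np.hypot(*sh),np.hypot(*l)),yaw
E
python3 - <<'E'
from h import *
s=snap("top")
P=dict(jig=(220,244,12),weight=(229,191,50),ballast=(309,195,14),top=(317,244,12),window=(392,190,15),block=(396,242,35),roller=(293,145,15),pot=(460,200,70),glue=(157,212,110))
for k,(u,v,z) in P.items(): print(k,onz(s,[(u,v)],z).round())
w=snap("wrist"); T=np.array(w["camera_from_world"]); print("wristcam",-T[:3,:3].T@T[:3,3],w["fx"],w["k1"],T[:3,:3].round(2))
t=bot.get_obs()["t"]
bot.move_ptp([560,285,300],[np.pi,0,0])
o=bot.get_obs();print(o["t"]-t,o["q"])
w=snap("wrist","w1");T=np.array(w["camera_from_world"]); print("wristcam",-T[:3,:3].T@T[:3,3],T[:3,:3].round(2))
E
```

```text
jig [[448. 298.]]
weight [[619. 263.]]
ballast [[608.   5.]]
top [[446. -20.]]
window [[ 622. -271.]]
block [[ 451. -275.]]
roller [[776.  57.]]
pot [[ 582. -477.]]
glue [[549. 473.]]
wristcam [175.46145913 629.79077414 384.71114606] 299.53259359049866 -0.05478129490402586 [[ 0.36  0.93 -0.  ]
 [ 0.9  -0.35  0.24]
 [ 0.22 -0.09 -0.97]]
1.7167000000000001 [-0.90535749  0.58344849  0.74661759  1.31055814 -0.39071214  1.39502716
 -1.74349526]
wristcam [626.09865534 287.01749229 501.03343745] [[ 0.   -1.   -0.  ]
 [-0.97 -0.    0.24]
 [-0.24 -0.   -0.97]]
```

View pics/w1.png

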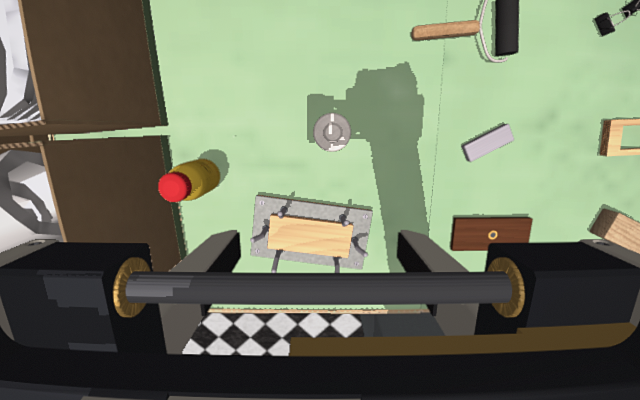

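The wrist view shows the jig at (311,232), turned a few degrees, weight (331,132), ballast (488,142), top board (491,234), glue (175,187), roller upper right. I'll take a nearer look at the jig, and measure the boards on the way.

```bash
python3 - <<'E'
from h import *
np.set_printoptions(precision=2,suppress=True)
for i,(x,y,z) in enumerate([(450,297,200),(470,-20,200),(500,-268,250)]):
    try: bot.move_ptp([x,y,z],[np.pi,0,0])
    except Exception as e: print("err",e); continue
    bot.sleep(.3); s=snap("wrist",f"n{i}"); np.savez(f"n{i}.npz",**s); print(bot.get_obs()["eef_pos"],bot.get_obs()["t"])
a=np.hstack([cv2.imread(f"pics/n{i}.png")[:,100:540] for i in range(2)])
cv2.imwrite("pics/nn.png",cv2.resize(a,(800,364)))
E
```

```text
[451.13 296.76 200.48] 2.9667
[470.12 -19.38 199.92] 4.525
[ 500.32 -267.    249.92] 5.875
```

View pics/nn.png

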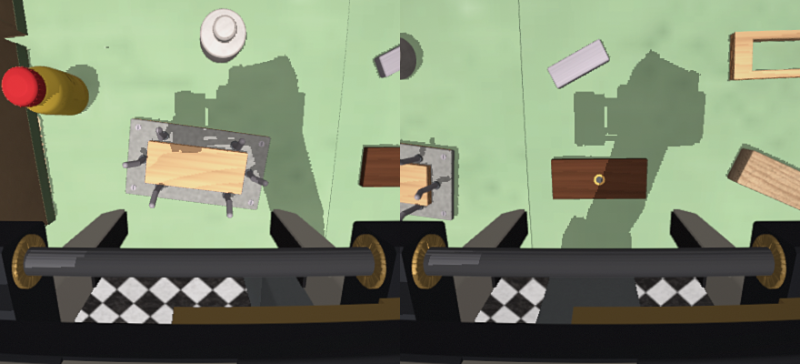

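View pics/n2.png

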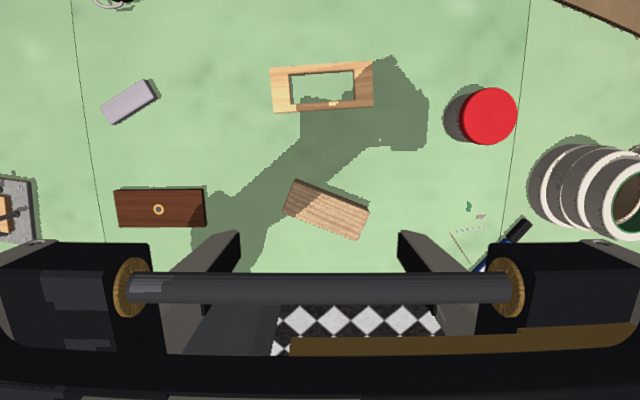

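The close-ups show the jig (centre about (197,167) in the shrunk crop), top board in clear view, window board (322,87), block (326,210), and ballast (129,102). Now numbers.

```bash
cat >> h.py <<'E'
def masks(img):
    h,s,v=cv2.split(cv2.cvtColor(img,cv2.COLOR_BGR2HSV))
    b,g,r=[c.astype(int) for c in cv2.split(img)]
    green=(g>r+6)&(g>b+6)
    op=lambda m,k=3:cv2.morphologyEx(m.astype(np.uint8),cv2.MORPH_OPEN,np.ones((k,k)))
    return dict(wood=op((r>b+22)&(r>g+5)),thing=op(~green,3),jig=op(~green,7))
E
python3 - <<'E'
from h import *
np.set_printoptions(precision=2,suppress=True)
def L(i): return dict(np.load(f"n{i}.npz"))
for i,k,z,near,n in [(0,"jig",12,(315,183),"bed"),(0,"wood",24,(315,183),"bottom"),(0,"thing",30,(345,38),"weight"),(1,"wood",12,(320,196),"topb"),(1,"thing",14,(297,70),"ballast"),
   (2,"wood",15,(280,87),"window"),(2,"wood",35,(326,210),"block"),(2,"thing",14,(129,102),"ballast"),(2,"wood",12,(159,209),"topb")]:
    s=L(i); m=masks(s["img"])[k].copy(); m[232:]=0
    c,d,y=rect(s,m,z,near); print(n,c,d,np.degrees(y).round(2))
s=L(0);m=masks(s["img"]); a=np.dstack([m["jig"]*255,m["wood"]*255,m["thing"]*255])[:250,180:460]; cv2.imwrite("pics/mask.png",cv2.resize(np.vstack([a]),None,fx=2,fy=2))
E
```

```text
bed [452.18 302.79] (np.float32(111.378746), np.float32(203.5984)) -7.71
bottom [450.81 301.78] (np.float32(61.73876), np.float32(140.56291)) -7.21
weight [620.94 266.54] (np.float32(57.45864), np.float32(63.55372)) 89.97
topb [449.82 -19.09] (np.float32(58.771946), np.float32(139.33894)) 0.1
ballast [607.61   8.89] (np.float32(30.795996), np.float32(79.71712)) 28.1
window [ 625.31 -270.09] (np.float32(61.417747), np.float32(140.89157)) 3.96
block [ 454.07 -277.1 ] (np.float32(53.81375), np.float32(118.862465)) -22.01
ballast [607.78   6.46] (np.float32(32.865486), np.float32(83.80985)) 27.71
topb [450.82 -19.73] (np.float32(57.97417), np.float32(139.89397)) 0.4
```

View pics/mask.png

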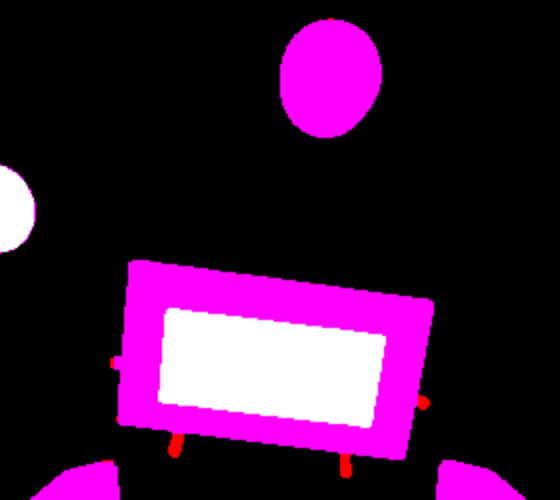

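Masks are clean and sizes match: jig centre about (451.7,302), yaw −7.4°. Picking the window board.

```bash
cat >> h.py <<'E'
J=np.array([451.5,302.0]); JY=np.radians(-7.35)
def rpy(y): return [np.pi,0,y]
def at(what):
    o=bot.get_obs(); print(what,"t%.1f"%o["t"],np.round(o["eef_pos"],1),"w%.1f"%(93*o["gripper_width"]),"gf%.1f"%o["gripper_force"],"ft",np.round(o["ft_force"],1)); return o
def pick(xy,yaw,z,opening,force,up=200):
    bot.move_ptp([*xy,z+70],rpy(yaw)); bot.move_gripper(opening/93)
    bot.line_to([*xy,z],120); at("down"); bot.move_gripper(0,force); at("grip")
    bot.line_to([*xy,up],200); return at("up")
def seen(s,z,name,k="wood",near=None,lim=232):
    m=masks(s["img"])[k].copy(); m[lim:]=0
    c,d,y=rect(s,m,z,near); print(name,c.round(2),np.round(d,1),np.degrees(y).round(2)); return c,d,y
E
python3 - <<'E'
from h import *
pick((625.3,-270.1),np.radians(3.96)+np.pi/2,5,80,20)
bot.move_ptp([*J,150],rpy(JY+np.pi/2)); bot.sleep(.3); at("over"); s=snap("wrist","held1"); np.savez("held1.npz",**s)
E
```

```text
down t8.3 [ 625.8 -270.5    5.5] w79.9 gf0.0 ft [-0.8 -0.1  0.5]
grip t9.6 [ 625.3 -270.1    5. ] w0.5 gf0.0 ft [-0.9 -0.3 -0.6]
up t10.7 [ 624.5 -269.6  198.5] w0.8 gf0.0 ft [ 0.2 -1.  -1.1]
over t13.2 [451.8 301.7 150. ] w0.4 gf0.0 ft [0.3 0.5 0.3]
```

View pics/held1.png

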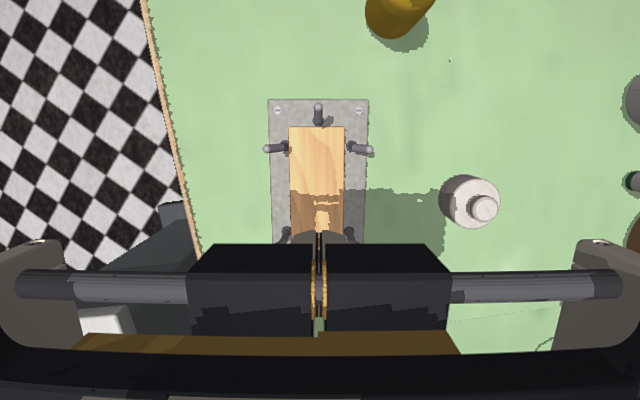

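The gripper is empty: held1 shows shut fingers over the jig. I'll see what happened to the window board.

```bash
python3 - <<'E'
from h import *
bot.move_gripper(.86)
s=snap("top"); cv2.imwrite("pics/t2.png",cv2.resize(s["img"][120:300,140:500],(720,360)))
bot.move_ptp([580,-270,200],rpy(0)); bot.sleep(.3); at("x"); s=snap("wrist","n3"); np.savez("n3.npz",**s)
seen(s,15,"window")
E
```

```text
x t17.0 [ 580.2 -269.5  200. ] w79.8 gf0.0 ft [-0.4 -0.1 -0.5]
window [ 789.26 -557.52] [ 62.2 284.1] -14.61
```

View pics/n3.png

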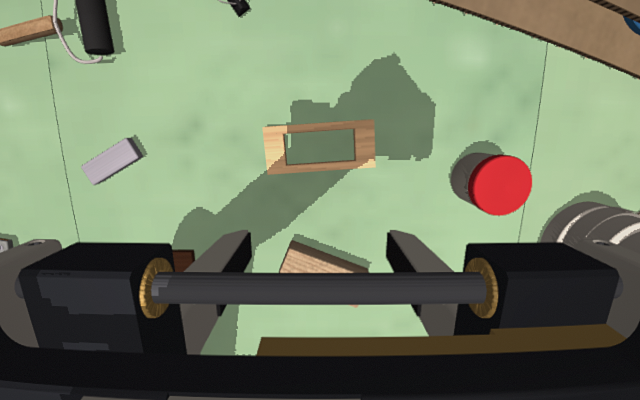

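The board is still on the bench at about (320,148), apparently in place, beyond the pot's left. I'll measure its shift, go down again and close step by step.

```bash
python3 - <<'E'
from h import *
s=dict(np.load("n3.npz")); c,d,y=seen(s,15,"window",near=(275,150))
bot.move_ptp([*map(float,c),75],rpy(y+np.pi/2)); bot.line_to([*map(float,c),5],120); bot.sleep(.2);at("down")
for w in (66,58,50):
    bot.move_gripper(w/93,20); o=at(w)
    if w==58: s=snap("wrist","c58"); sc=snap("scene")
cv2.imwrite("pics/c.png",np.hstack([s["img"][100:350,130:510],cv2.resize(sc["img"][150:275,310:500],(380,250))]))
E
```

```text
window [ 625.73 -270.05] [ 61.1 140.5] 4.02
down t19.2 [ 626.5 -270.4    6.1] w80.1 gf0.0 ft [-0.1  1.1  0.2]
66 t19.7 [ 625.7 -270.     5. ] w65.9 gf0.0 ft [ 0.1  0.6 -0.6]
58 t20.1 [ 625.7 -270.1    5. ] w58.1 gf0.0 ft [ 0.2 -0.2 -0.1]
50 t20.7 [ 625.7 -270.     5. ] w49.8 gf0.0 ft [-0.3  0.3  0.5]
```

View pics/c.png

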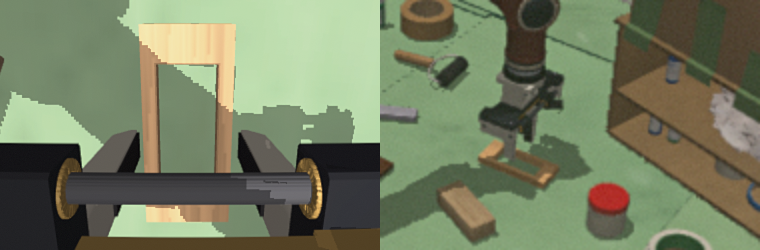

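The fingers hang above the board: open finger tips evidently sit higher than the shut-finger TCP. I'll find the tip height at this opening by a gentle touch on the bench.

```bash
python3 - <<'E'
from h import *
bot.move_gripper(72/93); o=bot.get_obs(); p=[625.7,-270.05]
f0=o["ft_force"][2]
z=5
while z>-25:
    z-=1; bot.line_to([*p,z],40); f=bot.get_obs()["ft_force"][2]
    if f-f0>4: break
at(f"contact z{z}")
bot.line_to([*p,z+3],40); bot.move_gripper(0,20); at("grip")
E
```

```text
contact z-25 t28.8 [ 625.6 -270.   -25.1] w71.5 gf0.0 ft [ 0.   0.5 -0.1]
grip t29.4 [ 625.6 -270.   -22. ] w59.2 gf20.0 ft [-0.  -0.3  0.9]
```

Gripped at TCP z = −22 (width 59.2 mm, 20 N), so open tips sit well over 25 mm behind the nominal TCP. Lift and check.

```bash
python3 - <<'E'
from h import *
bot.line_to([625.7,-270.05,150],200); at("up"); 
bot.move_ptp([*J,130],rpy(JY+np.pi/2)); bot.sleep(.3); at("over"); s=snap("wrist","held2"); np.savez("held2.npz",**s)
sc=snap("scene"); cv2.imwrite("pics/d.png",np.hstack([s["img"][60:310,130:510],cv2.resize(sc["img"][135:225,180:317],(380,250))]))
E
```

```text
up t30.4 [ 624.8 -269.4  148.5] w59.6 gf20.0 ft [ 0.2  0.3 -0.5]
over t32.8 [451.9 301.6 130. ] w59.1 gf20.0 ft [ 0.1  0.7 -0.2]
```

View pics/d.png

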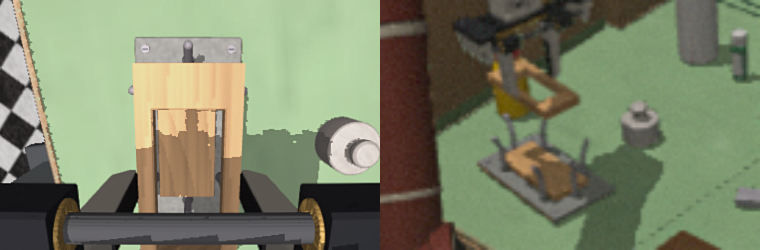

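The window board is held level over the jig. I'll check its end edge (about full px y=122, x 263–374) relative to the TCP in jig axes, then lower it.

```bash
python3 - <<'E'
from h import *
s=dict(np.load("held2.npz"))
R=np.array([[np.cos(JY),np.sin(JY)],[-np.sin(JY),np.cos(JY)]])
p=onz(s,[(263,124),(374,124),(319,124),(263,200),(372,200)],167); print(((p-J)@R.T).round(1))
c,d,y=seen(s,24,"x")
m=masks(s["img"])["wood"]; ys,xs=np.where(m[100:220,230:420]); print(ys.min()+100,[ (np.where(m[r,230:420])[0].min()+230,np.where(m[r,230:420])[0].max()+230) for r in (130,140,150)])
E
```

```text
[[-28.5  69.3]
 [ 30.9  69.2]
 [  1.5  69.2]
 [-30.2  27.6]
 [ 31.4  27.5]]
x [454.81 318.37] [113.3 114.4] -7.42
122 [(np.int64(263), np.int64(374)), (np.int64(263), np.int64(374)), (np.int64(263), np.int64(374))]
```

```bash
python3 - <<'E'
from h import *
s=dict(np.load("held2.npz")); R=np.array([[np.cos(JY),np.sin(JY)],[-np.sin(JY),np.cos(JY)]])
b,g,r=[c.astype(int) for c in cv2.split(s["img"])]; gr=~((g>r+6)&(g>b+6))
for row in (102,106,110,114):
    x=np.where(gr[row,200:420])[0]+200; print(row,x.min(),x.max(),((onz(s,[((x.min()+x.max())/2,row)],12)-J)@R.T).round(2))
e=np.where(gr[60:130,290])[0].min()+60; print(e,((onz(s,[(290,e)],12)-J)@R.T).round(2))
E
```

```text
102 265 371 [[ 0.82 93.9 ]]
106 265 371 [[ 0.82 89.96]]
110 265 371 [[ 0.81 86.01]]
114 265 370 [[ 0.29 82.03]]
98 [[-27.68  97.9 ]]
```

Alignment is within about 1 mm; nudging −0.8 mm along jig y and lowering.

```bash
cat >> h.py <<'E'
JV=np.array([-np.sin(JY),np.cos(JY)])
J=J-0.8*JV
def place(xy,yaw,zs,opening,up=130):
    for z,v in zs:
        bot.line_to([*xy,z],v); o=at(f"z{z}")
        if abs(o["ft_force"]).max()>15: print("FORCE")
    bot.move_gripper(opening/93); bot.line_to([*xy,up],200); return at("rel")
E
python3 - <<'E'
from h import *
bot.line_to([*J,65],100,rpy(JY+np.pi/2))
place(J,JY+np.pi/2,[(15,80),(2.5,30)],74)
bot.move_ptp([451,290,200],rpy(0)); bot.sleep(.3); s=snap("wrist"); np.savez("p1.npz",**s)
cv2.imwrite("pics/p1.png",cv2.resize(s["img"][100:250,200:440],(720,450)))
seen(s,39,"window placed",near=(260,180)); seen(s,12,"bed","jig",(315,183))
E
```

```text
z15 t34.5 [451.8 301.3  15.2] w59.1 gf20.0 ft [ 0.6  1.2 -0.2]
z2.5 t35.1 [451.4 301.2   2.4] w59.3 gf20.0 ft [-0.4  0.7  0.1]
rel t36.4 [450.5 300.9 129.1] w74.0 gf0.0 ft [-0.8  0.1 -1.1]
window placed [452.52 301.05] [ 62.4 141.7] -7.39
bed [451.33 300.99] [112.3 206.1] -7.78
```

View pics/p1.png

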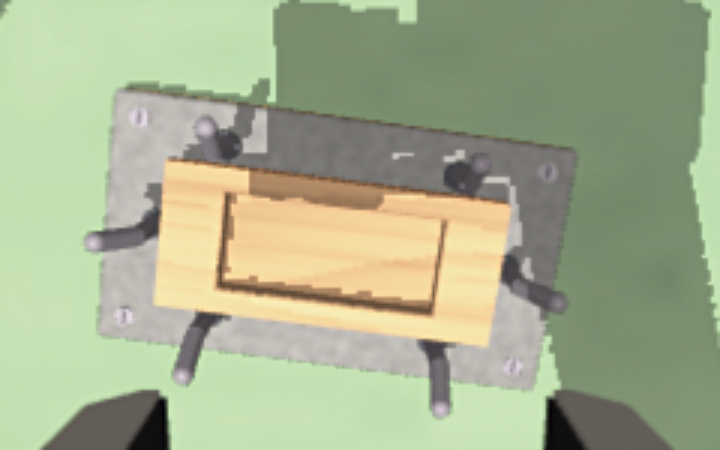

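The window board lies between the guides, window over the bottom board, centre (452.5,301). From finger pixel spread the tips are about 28 mm above the reported TCP; I'll confirm by touching the bench beside the ballast, then grip it by its upper half.

```bash
python3 - <<'E'
from h import *
p=[607.6,8.3]; yaw=np.radians(28.1)+np.pi/2
bot.move_ptp([*p,60],rpy(yaw)); bot.move_gripper(44/93)
s=snap("wrist"); seen(s,14,"ballast","thing",(320,150))
bot.line_to([*p,-21],100); bot.sleep(.2); f0=bot.get_obs()["ft_force"][2]; z=-21
while z>-34:
    z-=1; bot.line_to([*p,z],40); f=bot.get_obs()["ft_force"][2]
    if f-f0>4: break
at(f"contact {z}"); cv2.imwrite("pics/b.png",s["img"])
E
```

```text
ballast [603.92  18.43] [29.  61.6] 27.34
contact -34 t44.9 [607.5   8.3 -34.1] w44.0 gf0.0 ft [0.6 0.5 0.5]
```

```bash
python3 - <<'E'
from h import *
p=[607.6,8.3]; z=-34; f0=bot.get_obs()["ft_force"][2]
while z>-50:
    z-=1; bot.line_to([*p,z],60); f=bot.get_obs()["ft_force"][2]
    if f-f0>4: break
at(f"contact {z}")
s=snap("wrist","b2"); sc=snap("scene"); cv2.imwrite("pics/b3.png",np.hstack([s["img"][100:350,130:510],cv2.resize(sc["img"][160:240,260:382],(380,250))]))
E
```

```text
contact -35 t45.2 [607.7   8.3 -34.3] w43.9 gf2.7 ft [-1.1 -0.8  5.6]
```

View pics/b3.png

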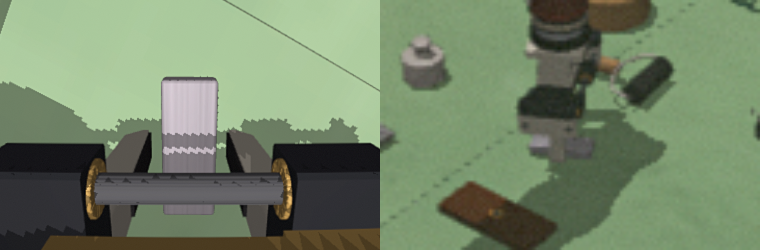

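Contact at TCP z = −34.3, so tips sit 34 mm above the reported TCP; the bar stands centred between the fingers. Grip it with tips 6.5 mm up.

```bash
python3 - <<'E'
from h import *
p=[607.6,8.3]; yaw=np.radians(28.1); v=np.array([-np.sin(yaw),np.cos(yaw)])
bot.line_to([*p,-28],40)
s=snap("wrist"); e=(onz(s,[(319,178)],14)[0]-p)@v; print("end along",e)
bot.move_gripper(0,35); at("grip"); bot.line_to([*p,110],180); at("up")
bot.move_ptp([*J,90],rpy(JY+np.pi/2)); bot.sleep(.3); at("over"); s=snap("wrist","held3"); np.savez("held3.npz",**s)
cv2.imwrite("pics/h3.png",cv2.resize(s["img"][80:320,160:480],(640,480)))
E
```

```text
end along 40.48379272410221
grip t46.1 [607.6   8.3 -28.2] w29.5 gf35.0 ft [ 0.6  0.2 -0.4]
up t47.0 [606.3   8.4 108.8] w29.7 gf35.0 ft [ 0.4  0.2 -1.9]
over t48.5 [452.1 300.4  90.1] w29.6 gf35.0 ft [ 0.3  0.7 -1.4]
```

View pics/h3.png

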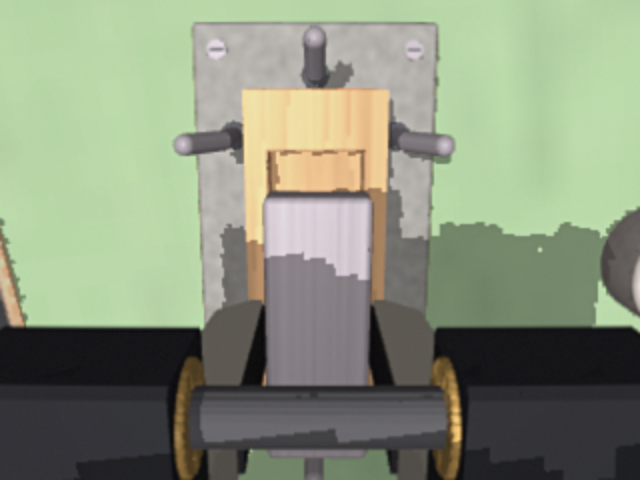

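The bar is held level over the window (bar mid x≈319 px, window mid ≈317.8 px). Compute the relative offset and lower.

```bash
python3 - <<'E'
from h import *
s=dict(np.load("held3.npz")); R=np.array([[np.cos(JY),np.sin(JY)],[-np.sin(JY),np.cos(JY)]])
f=lambda px,z:((onz(s,[px],z)-J)@R.T)[0].round(2)
bar=f((319,177.5),132)-[0,40]; brd=f((317.9,124.8),39)-[0,70]; win=f((317.4,155.5),39)-[0,45]
print(bar,brd,win)
d=np.clip((brd+win)/2-bar,-3,3); T=J+R.T@d; print(d,T)
bot.line_to([*T,25],100); place(T,0,[(6,40)],44,up=100)
s=snap("wrist"); cv2.imwrite("pics/p2.png",cv2.resize(s["img"][80:320,160:480],(640,480))); np.savez("p2.npz",**s)
E
```

```text
[1.85 0.74] [ 1.23 -0.23] [ 0.76 -0.24]
[-0.855 -0.975] [450.42494936 300.34896513]
z6 t50.0 [450.4 300.3   5.8] w29.0 gf35.0 ft [ 0.2 -0.2 -2.5]
rel t51.1 [449.7 300.2  99.4] w44.1 gf0.0 ft [ 0.1  0.1 -2.1]
```

View pics/p2.png

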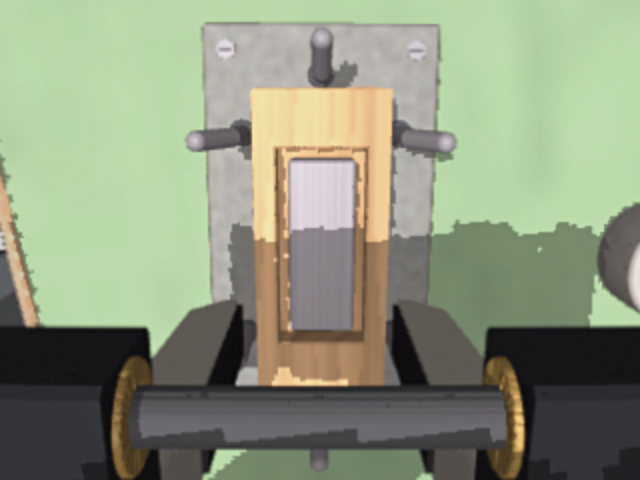

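The ballast lies in the window with an even gap all round (crop x 289–356 in window 277–365). The picture budget is used up, so I go on by numbers. Top board next.

```bash
python3 - <<'E'
from h import *
Y=np.pi/2
pick((450.2,-19.4),np.radians(.25)+Y,-31,74,25,up=110)
bot.move_ptp([*J,85],rpy(JY+Y)); bot.sleep(.2)
s=snap("wrist","h4"); np.savez("h4.npz",**s); R=np.array([[np.cos(JY),np.sin(JY)],[-np.sin(JY),np.cos(JY)]])
b,g,r=[c.astype(int) for c in cv2.split(s["img"])]
brown=(r>b+15)&(r>g+8)&(r<150); rows=[i for i in range(60,230) if brown[i,300:340].mean()>.8]; e=rows[0]; x=np.where(brown[e+8,200:440])[0]+200
f=lambda px,z:((onz(s,[px],z)-J)@R.T)[0].round(2)
print(e,x.min(),x.max(),"end",f(((x.min()+x.max())/2,e),85+31+12),f((x.min(),e+8),128),f((x.max(),e+8),128))
E
```

```text
down t53.8 [450.5 -19.5 -30.8] w74.2 gf0.0 ft [-0.1  0.2  0.2]
grip t54.2 [450.4 -19.3 -30.4] w59.9 gf25.0 ft [-2.   0.2  5.5]
up t55.1 [449.3 -19.2 109.2] w59.5 gf25.0 ft [-0.7 -0.5 -0.8]
123 261 375 end [ 1.76 68.31] [-27.78  64.46] [31.29 64.26]
```

Held, about 1 mm short along jig y; compensate and lower, then re-measure.

```bash
python3 - <<'E'
from h import *
T=J+1.0*JV
bot.line_to([*T,50],100); place(T,0,[(18,60),(9,25)],74,up=110)
bot.move_ptp([451,290,200],rpy(0)); bot.sleep(.3); s=snap("wrist","p4"); np.savez("p4.npz",**s)
seen(s,51,"top placed",near=(318,180))
bot.move_ptp([429,-338,200],rpy(np.radians(-22)+np.pi/2)); bot.sleep(.3); s=snap("wrist","k"); np.savez("k.npz",**s)
seen(s,35,"block",near=(320,125)); at("")
E
```

```text
z18 t57.8 [451.6 302.2  17.9] w59.4 gf25.0 ft [ 0.3 -0.5 -0.2]
z9 t58.3 [451.5 302.2   8.9] w59.7 gf25.0 ft [-0.8  1.  -0.6]
rel t59.4 [450.7 301.9 109.3] w74.2 gf0.0 ft [ 0.2 -0.6 -1.1]
top placed [453.7  302.02] [ 62.9 139.8] -7.33
block [ 451.6  -276.44] [ 49.4 118. ] -21.99
 t63.5 [ 429.2 -337.7  200. ] w73.6 gf0.0 ft [-0.4  0.4 -0.4]
```

Top board sits squarely on the pile (same yaw, within about 1 mm). Now the block.

```bash
python3 - <<'E'
from h import *
Y=np.pi/2; yb=np.radians(-22)
pick((451.9,-276.4),yb+Y,-20,68,30,up=130)
bot.move_ptp([*J,110],rpy(JY+Y)); bot.sleep(.2)
s=snap("wrist","h5"); np.savez("h5.npz",**s); R=np.array([[np.cos(JY),np.sin(JY)],[-np.sin(JY),np.cos(JY)]])
f=lambda px,z:((onz(s,[px],z)-J)@R.T)[0].round(2)
hsv=cv2.cvtColor(s["img"],cv2.COLOR_BGR2HSV); print([ (i,*s["img"][i,318]) for i in range(110,175,4)])
E
```

```text
down t65.3 [ 452.1 -276.8  -19.7] w68.2 gf0.0 ft [-0.8 -0.3  0.6]
grip t65.7 [ 452.  -276.4  -19.4] w50.2 gf30.0 ft [-1.1  0.7  5.4]
up t66.6 [ 451.2 -275.5  128.8] w50.0 gf30.0 ft [ 0.   0.7 -1.1]
[(110, np.uint8(95), np.uint8(91), np.uint8(97)), (114, np.uint8(96), np.uint8(92), np.uint8(97)), (118, np.uint8(97), np.uint8(92), np.uint8(98)), (122, np.uint8(66), np.uint8(62), np.uint8(61)), (126, np.uint8(47), np.uint8(71), np.uint8(120)), (130, np.uint8(46), np.uint8(71), np.uint8(118)), (134, np.uint8(47), np.uint8(71), np.uint8(119)), (138, np.uint8(49), np.uint8(72), np.uint8(120)), (142, np.uint8(50), np.uint8(65), np.uint8(86)), (146, np.uint8(129), np.uint8(162), np.uint8(193)), (150, np.uint8(150), np.uint8(189), np.uint8(224)), (154, np.uint8(154), np.uint8(193), np.uint8(226)), (158, np.uint8(155), np.uint8(195), np.uint8(228)), (162, np.uint8(150), np.uint8(190), np.uint8(224)), (166, np.uint8(146), np.uint8(185), np.uint8(221)), (170, np.uint8(141), np.uint8(178), np.uint8(216)), (174, np.uint8(135), np.uint8(172), np.uint8(207))]
```

```bash
python3 - <<'E'
from h import *
s=dict(np.load("h5.npz")); R=np.array([[np.cos(JY),np.sin(JY)],[-np.sin(JY),np.cos(JY)]])
f=lambda px,z:((onz(s,[px],z)-J)@R.T)[0].round(2)
g=s["img"][...,2].astype(int); col=g[:,310:326].mean(1); print(col[118:152].round().astype(int))
hi=np.where(g[160,200:440]>100)[0]+200
lit=g[154]; print([i for i in range(230,410) if abs(lit[i]-lit[i-1])>18])
b,gg,r=[c.astype(int) for c in cv2.split(s["img"])]; w=(r>b+20)&(r>gg+5)
for row in (130,154,165): x=np.where(w[row,200:440])[0]+200; print(row,x.min(),x.max())
for e in (142,144,146): print(e,f((319,e),165)-[0,60])
for e in (122,124,126): print(e,f((319,e),51)-[0,70])
E
```

```text
[102  98 100  99 105  88  99 114 116 115 114 115 115 114 114 115 115 114
 114 114 115 114 116 115  84  93 110 126 184 225 223 222 222 221]
[254, 260, 264, 266, 269, 270, 368, 369, 375, 380, 381, 382]
130 283 352
154 268 368
165 269 368
142 [ 1.76 -0.06]
144 [ 1.76 -1.  ]
146 [ 1.76 -1.96]
122 [2.07 2.11]
124 [2.07 0.47]
126 [ 2.07 -1.18]
```

Shift block +1.0 mm along jig y, −0.3 across, lower, then look at the weight.

```bash
python3 - <<'E'
from h import *
JX=np.array([np.cos(JY),np.sin(JY)])
T=J+1.0*JV-0.3*JX
bot.line_to([*T,70],100); place(T,0,[(40,60),(31.5,25)],66,up=130)
bot.move_ptp([451,290,200],rpy(0)); bot.sleep(.3); s=snap("wrist","p6"); np.savez("p6.npz",**s)
m=masks(s["img"])["wood"]
hsv=s["img"].astype(int); light=(m>0)&(hsv[...,2]>150); 
c=seen(s,51,"all wood",near=(318,180))
bot.move_ptp([554,265,200],rpy(0)); bot.sleep(.3); s=snap("wrist","q"); np.savez("q.npz",**s); 
g=cv2.cvtColor(s["img"],cv2.COLOR_BGR2GRAY); a=g[60:190,250:390]
m=masks(s["img"])["thing"]; m[232:]=0
cs=cv2.findContours(m,cv2.RETR_EXTERNAL,cv2.CHAIN_APPROX_NONE)[0]; cc=min(cs,key=lambda c:-cv2.pointPolygonTest(c,(320,125),True))
(x,y),r=cv2.minEnclosingCircle(cc); print("px",x,y,r, cv2.contourArea(cc)/(np.pi*r*r), onz(s,[(x,y)],39), onz(s,[(x,y)],59))
print("hough",cv2.HoughCircles(a,cv2.HOUGH_GRADIENT,1,3,param1=80,param2=14,minRadius=9,maxRadius=22)); at("")
E
```

```text
z40 t70.1 [451.3 302.1  39.8] w49.3 gf30.0 ft [-0.2  0.  -2. ]
z31.5 t70.6 [451.3 302.4  31.6] w49.6 gf30.0 ft [ 0.1 -0.  -0.1]
rel t71.8 [450.3 302.1 129.2] w66.1 gf0.0 ft [-0.5  0.1 -0.3]
all wood [451.16 302.5 ] [ 67.9 139.6] -7.41
px 318.46820068359375 127.00860595703125 24.864761352539062 0.935741640951616 [[622.94871767 266.76477131]] [[622.77214464 266.75635636]]
hough [[[71.5 71.5 18.1]
  [68.5 67.5 10.2]
  [64.5 63.5 18.1]
  [61.5 63.5 16.9]
  [74.5 70.5 15.8]
  [67.5 61.5 18. ]
  [68.5 76.5 16.9]
  [71.5 74.5 18. ]
  [64.5 73.5 15.8]
  [71.5 65.5  9.6]
  [63.5 67.5 14.6]]]
 t74.1 [553.3 265.9 200.1] w66.0 gf0.0 ft [-0.1  1.3 -0.1]
```

Weight axis at (622.8,267), knob consistent. Grasp the knob, carry it over, and lower with force feedback.

```bash
python3 - <<'E'
from h import *
Y=JY+np.pi/2
pick((622.8,267.2),Y,8,54,50,up=150)
bot.line_to([*J,150],180,rpy(Y)); bot.line_to([*J,99],60); bot.sleep(.3); o=at("pre"); f0=o["ft_force"][2]; z=99
while z>91:
    z-=.5; bot.line_to([*J,z],20); bot.sleep(.05); f=bot.get_obs()["ft_force"][2]
    if f-f0>2.5: break
at(f"contact {z}")
s=snap("wrist","h7"); np.savez("h7.npz",**s)
E
```

```text
down t76.5 [623.5 267.1   8.6] w54.1 gf0.0 ft [0.7 0.2 0.4]
grip t77.1 [621.8 267.5   8.4] w24.6 gf50.0 ft [-3.5  0.7  5.6]
up t78.0 [621.1 266.9 147.4] w24.4 gf50.0 ft [-0.  -0.1 -6.6]
pre t80.4 [451.5 301.3  99.3] w24.3 gf50.0 ft [ 0.7 -0.8 -6.6]
contact 94.0 t83.4 [451.4 301.2  94.4] w24.0 gf50.0 ft [-0.4 -1.4 -2.7]
```

Contact at the expected height (94), but the grip width (24.5 mm instead of 28) is unexpected; check where the weight is along jig y before releasing.

```bash
python3 - <<'E'
from h import *
s=dict(np.load("h7.npz")); R=np.array([[np.cos(JY),np.sin(JY)],[-np.sin(JY),np.cos(JY)]])
f=lambda px,z:((onz(s,[px],z)-J)@R.T)[0].round(1)
hsv=cv2.cvtColor(s["img"],cv2.COLOR_BGR2HSV); sat=hsv[...,1].astype(int)
print([(i,int(sat[i,316:322].mean()),int(hsv[i,316:322,2].mean())) for i in range(110,250,4)])
for i in (170,190,200,210,220,230,240): print(i,f((319,i),125),f((319,i),145),f((319,i),86))
for row in (195,205,215):
    x=np.where((sat[row,200:440]<40))[0]+200; print(row,x[:3],x[-3:],len(x))
E
```

```text
[(110, 13, 97), (114, 13, 97), (118, 13, 97), (122, 14, 75), (126, 153, 116), (130, 151, 116), (134, 151, 115), (138, 88, 98), (142, 83, 223), (146, 84, 222), (150, 85, 220), (154, 88, 213), (158, 90, 211), (162, 89, 204), (166, 89, 214), (170, 91, 209), (174, 93, 204), (178, 92, 208), (182, 94, 198), (186, 20, 86), (190, 21, 98), (194, 22, 108), (198, 24, 217), (202, 9, 241), (206, 9, 221), (210, 21, 168), (214, 20, 168), (218, 21, 169), (222, 20, 163), (226, 21, 125), (230, 20, 91), (234, 21, 129), (238, 20, 157), (242, 20, 165), (246, 21, 163)]
170 [ 1.1 44. ] [ 1.  46.6] [ 1.2 38.9]
190 [ 1.1 32.3] [ 1.1 36.3] [ 1.2 24.5]
200 [ 1.1 26.3] [ 1.1 31. ] [ 1.2 17.2]
210 [ 1.1 20.3] [ 1.1 25.6] [1.2 9.7]
220 [ 1.1 14.1] [ 1.1 20.2] [1.2 2.2]
230 [1.1 7.8] [ 1.1 14.6] [ 1.2 -5.6]
240 [1.1 1.4] [1.1 9. ] [  1.2 -13.4]
195 [262 263 264] [372 373 374] 93
205 [262 263 264] [371 372 373] 111
215 [263 264 265] [371 372 373] 111
```

The foot's front edge is at +28 mm (expected 29), so it is centred within about 1 mm; the block reads about +1. A small nudge, set down, and release.

```bash
python3 - <<'E'
from h import *
T=J+1.3*JV
bot.line_to([*J,97],30); bot.line_to([*T,97],30); bot.sleep(.2); f0=at("pre")["ft_force"][2]; z=96
bot.line_to([*T,z],20)
while z>91.5:
    z-=.5; bot.line_to([*T,z],20); bot.sleep(.05); f=bot.get_obs()["ft_force"][2]
    if f-f0>4: break
at(f"contact {z}")
bot.move_gripper(54/93); at("open"); bot.line_to([*T,190],120)
bot.move_ptp([451,290,230],rpy(0)); bot.sleep(.3); s=snap("wrist","p8"); np.savez("p8.npz",**s); at("end")
sat=cv2.cvtColor(s["img"],cv2.COLOR_BGR2HSV)[...,1]; m=masks(s["img"])["wood"]
seen(s,51,"pile")
g=cv2.cvtColor(s["img"],cv2.COLOR_BGR2GRAY)
m2=cv2.morphologyEx(((sat<45)).astype(np.uint8),cv2.MORPH_OPEN,np.ones((7,7))); m2[232:]=0
n,l,st,ce=cv2.connectedComponentsWithStats(m2)
for i in range(1,n):
    if st[i,4]>300: print(st[i],ce[i].round(1),onz(s,[ce[i]],125).round(1))
h=cv2.HoughCircles(g[90:232,240:400],cv2.HOUGH_GRADIENT,1,5,param1=80,param2=18,minRadius=10,maxRadius=50)
print(None if h is None else h[0][:5]+[240,90,0])
E
```

```text
pre t84.1 [451.5 302.5  96.9] w24.1 gf50.0 ft [-0.5  0.5 -6.7]
contact 94.0 t85.6 [451.6 302.5  94.4] w24.5 gf50.0 ft [-1.7 -0.9 -2.2]
open t86.3 [451.6 302.5  94. ] w53.9 gf0.0 ft [ 0.3 -1.4  0.3]
end t88.7 [451.  289.9 230. ] w53.8 gf0.0 ft [ 0.6  0.2 -0.9]
pile [514.51 582.28] [272.5 330. ] 77.53
[ 238  130  149   93 7468] [310.7 175.9] [[471.3 298.4]]
[[310.5        169.5         48.29999924]
 [312.5        177.5         40.5       ]
 [307.5        191.5         26.10000038]
 [300.5        177.5         42.70000076]
 [299.5        189.5         33.79999924]]
```

```bash
python3 - <<'E'
from h import *
s=dict(np.load("p8.npz")); R=np.array([[np.cos(JY),np.sin(JY)],[-np.sin(JY),np.cos(JY)]])
q=lambda p,z:((onz(s,p,z)-J)@R.T).round(1)
print("hough",q([(307.5,191.5)],125))
b,g,r=[c.astype(int) for c in cv2.split(s["img"])]
beech=((r>b+30)&(r>150)).astype(np.uint8); beech=cv2.morphologyEx(beech,cv2.MORPH_OPEN,np.ones((3,3)))
n,l,st,ce=cv2.connectedComponentsWithStats(beech)
for i in range(1,n):
    if st[i,4]>60 and 200<ce[i][0]<420 and 120<ce[i][1]<240:
        P=np.argwhere(l==i)[:,::-1]; w=q(P,86); print(st[i],"jig x",w[:,0].min(),w[:,0].max(),"y",w[:,1].min(),w[:,1].max())
# neutral grey pixels inside block area = weight; by its body silhouette rows
sat=cv2.cvtColor(s["img"],cv2.COLOR_BGR2HSV)[...,1]
m=(sat<45).astype(np.uint8); w=q(np.argwhere(m)[:,::-1].astype(float),86)
sel=(abs(w[:,0])<24)&(abs(w[:,1])<58); print("weight foot-plane",w[sel].min(0),w[sel].max(0))
bot.move_ptp([520,120,300],rpy(0))
t=snap("top"); T0=cv2.imread("pics/top0.png"); d=cv2.absdiff(t["img"],T0).max(2)
for nme,(u,v) in dict(glue=(162,213),pot=(460,200),roller=(300,145)).items(): print(nme,d[v-14:v+14,u-14:u+14].mean().round(1))
E
```

```text
hough [[3.4 1.1]]
[257 161  30  44 987] jig x -24.1 24.9 y 28.5 60.3
[ 330  171   31   43 1035] jig x -24.2 24.9 y -58.6 -24.4
weight foot-plane [-23.8 -30.4] [23.9 32.9]
glue 6.5
pot 8.3
roller 6.6
```

Everything checks out: the block is centred within 1 mm, the weight stands in its middle, and the bystanders are unchanged.

```bash
python3 -c "
from h import *
at('end'); print(bot.finish_job())"
```

```text
end t89.5 [519.2 122.9 298.8] w53.9 gf0.0 ft [-0.5  0.7  0.1]
the job is handed in; nothing more can be done
None
```

I stacked the window board, ballast bar, top board, press block and weight in order in the jig and handed the job in at about 90 s. My last camera measurements put the block and weight within about 2 mm of centre, with the glue bottle, pot and roller undisturbed.

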